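Switch on the gas transfer pump under its red safety cover

ROBOT

A 6-joint arm with a two-finger parallel gripper is mounted at the origin on the work surface. World frame = base frame: x ahead of the robot, y to its left, z up, the work surface at z = 0. Lengths are in m, angles in degrees, forces in N, time in s.
With the tool pointing down it reaches from about 0.4 to 0.825 m from the base axis. Payload 7 kg.
Tool frame: the origin (TCP) lies on the front face of the gripper's body, between the roots of the fingers; the fingertips stand 66 mm ahead of it and the grasp point (between the pads) lies 47 mm ahead of it; z points along the fingers, y is the line along which they close (so a half turn about z gives the same grasp; the last joint's range is limited). The gripper opens to 88 mm and grips with 3 to 60 N. Pads are 19 mm wide; open, the fingers measure 130 mm over their backs; the gripper's body (78 mm by 193 mm) begins 47 mm behind the grasp point.
Start: joints at [89.903, 20.546, 0.682, 0, -70.136, -16.507], TCP at [0.193, 0.647, 0.292] pointing down, gripper open.
Joint ranges: [-176.03, 176.03], [-82.01, 121.73], [-58.28, 71.71], [-173.87, 95.51], [-174.79, -0.11], [-173.66, 173.66]. Speed limits (degrees/s): [136.94, 136.94, 172.46, 180, 180, 180].

INTERFACE

Orientations are given as [roll, pitch, yaw] about the fixed x, y, z axes, in that order (R = Rz(yaw) Ry(pitch) Rx(roll)).
In Python, from plant import ctrl gives the robot as it stands.
- The arm moves only by the tool send_rows, never from a script. Its argument "deltas" is a list of rows, each a list of 2 entries, a list of its own where there are three numbers: the shift along the tool's x, y, z each as a share of 800 mm, from -1 to 1, then the turn about the tool's z as a share of 90 degrees, from -1 to 1. A call has exactly 5 rows; each row is the pose to reach, as a shift and turn from the pose commanded when the call began, along the tool's axes at that moment; what a row does not reach only later rows make up. A row lasts 1/12 s, in which the tool goes at most 41.7 mm and 7.16 degrees, less where a joint would pass 70% of its speed; a pose out of reach is approached as far as the arm can. A call with a number of a shift or a turn outside -1 to 1 is refused whole. A call with a gripper value outside its range is refused whole. "gripper" is the opening, from 0 (shut) to 1 (fully open), set as the call begins (left out, the last holds). The fingers move at their own pace and stop on an object; the grip force is fixed at half the most. Time passes only in rows, so rows that repeat a pose let the fingers close, or fill a call up. It gives the time, the measured TCP pose, the force, the opening and the grip force at its end, in the units of the state.
- ctrl.get_obs(): the state, without advancing time (a new reading comes with each control period).
- ctrl.snapshot(name): name is "scene" or "top" or "wrist"; returns a dict with "color" (400x640x3 uint8, red, green, blue), "vertical_fov" (degrees; the focal length in pixels is half the picture's height over the tangent of half this angle, whatever the lens; pixels are square), "cx", "cy" (the principal point, pixels), "rvec" (rotation vector, rad) and "tvec" (3), from world to camera coordinates, as OpenCV has them. Camera axes: x right, y down, z forward; pixel columns grow to the right and rows downward; lengths in m; the calibration is good to about 2 mm. A picture is of the moment at which its call begins. There is no depth.
- ctrl.close_job(): hands the job in; it is judged then, once.
Trained networks look in a picture, given as the dict that the camera call returned (one of the last four; its "shot" number tells which), for a name from the list of things; names that differ only in an ending like _2 or _b are one class to them, and where a whole thing is asked for, a point or a joint stands for the part that bears it (a point fixed in the world has none). Each returns a list of dicts, best first, with "conf" (0 to 1); they miss things now and then, are a little off and sometimes report something else, mostly with a low value. They report only what shows in the picture. A call takes as long as a camera call. They do not tell look-alikes from the thing itself.
- ctrl.boxes_of(picture, thing): "xy" ([column, row] as shares, 0 to 1, of the picture: columns of its width, rows of its height, amid what is visible of it).
- ctrl.cut_out(picture, thing): "pixels" (400x640 bool, what is visible of it) and "xy" ([column, row] as shares, 0 to 1, of the picture: columns of its width, rows of its height, amid what is visible of it).
The state is a dict: "clock": time; "joint_pos": joint angles; "qvel": joint speeds; "tau": joint torques, N m; "tool_pos": TCP position; "orientation": TCP orientation; "force": force on the tool from outside, world axes, zero at the start; "moment": the same for the moment, N m; "opening": finger opening in m; "gripper_force": force on a finger pad.
Only numpy, scipy, OpenCV 4.12 (cv2) and the standard library are available. Lean on these libraries where they do the work, as an engineer would, in place of code of your own. Each camera call takes 0.05 s, during which the arm holds its last target. There are 200 camera calls.

TASK

Switch on the gas transfer pump: lift the red safety cover of its switch box right up until it stands open, flip the toggle beneath it all the way over from the red-dot side to the green-dot side, then close the red cover fully down over it again. Leave the yellow-covered switch box shut.

Things in the scene. Friction and masses are not known exactly. Their poses are not given: they have to be found in the camera images.
- pump_box: Grey switch box with the RED cover, fixed on the counter, 120 (x) x 110 (y) x 60 mm. Origin: centre of its underside. x points front (robot side) to back, y to its left, z up; yaw up to 0.3 rad. Flat top panel at z 60; red dot at (17, -44), green dot at (17, 44) on it, in mm. A twin with a YELLOW cover stands on the other side of the counter; which is left or right varies.
- pump_cover (a joint): Red hood, open below and behind, 70 x 70 x 44 mm high, hinge line along the box's y at x 55, z 60 mm. Shut: x -15 to 55, z 60 to 104. 0 rad shut, grows as its front rises, 1.57 upright, stop 1.75. Stays at any angle; 1 to 1.5 N at the tab moves it. Grip tab, 14 mm wide (y), 12 thick, juts from its front: shut, x -63 to -15, y 0, mid-height z 98; open, it points up.
- pump_toggle (a joint): Steel toggle under the red hood, a round bar 11 mm thick, pivot at x 17, y 0, z 60 mm of the box, 32 mm from pivot to the centre of its round end. 0 rad leans 0.5 rad to -y (red dot, off; end at y -15, z 88); 1.0 leans 0.5 rad to +y (green dot, on, stop; end at y 15, z 88). Starts at 0 to 0.1, stays where left, about 2 N moves its end.
- vent_cover (a joint): Yellow cover of the other switch box, of the same build: 0 rad shut, grows as it opens. Starts shut and is to stay shut.
There are look-alikes about, which are no part of the job. Leave any pink or turquoise look-alike of the pump_box alone.

How it is judged (in metres and radians):
On the way, in this order (a step that is already met when the one before it is completed fails the run):
1. the red cover stands open (more than 1.2 rad) with the toggle still off (value of joint pump_cover above 1.2 rad and value of joint pump_toggle below 0.4 rad), for 0.2 s.
2. the pump toggle is flipped to the green side (more than 0.8 rad) with the cover open (value of joint each of pump_toggle, pump_cover above 0.8 rad), for 0.2 s.
At the end, for the whole second after the job is handed in: The red cover is shut (within 0.15 rad of flat), the toggle under it is over on the green side (more than 0.8 of its 1.0 rad), and the yellow cover is shut (within 0.15 rad) (value of joint each of pump_cover, vent_cover below 0.15 rad and value of joint pump_toggle above 0.8 rad); the robot touches nothing.
It fails at once if the yellow cover is lifted more than 0.15 rad (value of joint vent_cover above 0.15 rad).
It also fails if it takes over 64 s, if anything falls off the work surface, if the arm or the gripper's body presses on something with over 40 N, if the wrist force passes 120 N, or if a joint passes its speed limit or range.

## Working session

There is one attempt and no reset: what is moved stays moved. The work goes in short steps, Python scripts to look and compute and a tool call to move; the robot and the scene stay as the last step left them, time stands still between calls to the robot, and variables do not carry over. Pictures are saved under pics/ and viewed, at most 10 in all, crops included, and the job is handed in when it is done.

Besides the shell and the picture viewer there is one more tool, called after ">>>" as name([rows], argument=value, ...), one row to a line, values as JSON. send_rows: Moves the arm, as the interface text tells. Shift numbers are shares of 800 mm and turn numbers shares of 90 degrees, none past 1 either way. Its arguments: {"type":"object","properties":{"deltas":{"type":"array","items":{"type":"array"}},"gripper":{"type":"number"}},"required":["deltas"]}

```bash
mkdir -p pics
cat > h.py <<'E'
import numpy as np, cv2
from plant import ctrl
from scipy.spatial.transform import Rotation as R
def cam(p):
    f=200/np.tan(np.radians(p["vertical_fov"])/2)
    K=np.array([[f,0,p["cx"]],[0,f,p["cy"]],[0,0,1]]); return K,cv2.Rodrigues(np.array(p["rvec"],float))[0],np.array(p["tvec"],float).reshape(3)
def toz(p,uv,z):
    K,Rm,t=cam(p); d=Rm.T@np.linalg.inv(K)@np.array([uv[0],uv[1],1.]); c=-Rm.T@t
    return c+d*(z-c[2])/d[2]
def proj(p,X):
    K,Rm,t=cam(p); return cv2.projectPoints(np.array(X,float).reshape(-1,1,3),np.array(p["rvec"],float),t,K,None)[0].reshape(-1,2)
def save(n,img): cv2.imwrite("pics/"+n+".png",cv2.cvtColor(img,cv2.COLOR_RGB2BGR))
E
python3 - <<'E'
from h import *
ps={}
for n in ("scene","top"):
    p=ctrl.snapshot(n); ps[n]=p; 
    for k in ("pump_box","pump_cover","vent_cover"):
        print(n,k,[(round(d["conf"],2),np.round(np.array(d["xy"])*[640,400]).tolist()) for d in ctrl.boxes_of(p,k)])
    save(n,p["color"])
    print(cam(p)[0][0,0],-cam(p)[1].T@cam(p)[2])
print(ctrl.get_obs())
E
```

```text
scene pump_box [(0.97, [226.0, 225.0]), (0.74, [362.0, 148.0]), (0.73, [253.0, 149.0])]
scene pump_cover [(0.96, [222.0, 223.0]), (0.81, [253.0, 132.0])]
scene vent_cover [(0.7, [425.0, 228.0])]
471.2282715938083 [0.94470498 0.00796473 0.8953473 ]
top pump_box [(0.96, [251.0, 270.0]), (0.66, [408.0, 152.0]), (0.57, [395.0, 265.0])]
top pump_cover [(0.94, [404.0, 253.0]), (0.92, [253.0, 261.0]), (0.59, [416.0, 136.0])]
top vent_cover [(0.87, [175.0, 136.0])]
400.24624960965366 [0.3799472  0.01097445 0.69999051]
{'clock': 0.4, 'joint_pos': array([ 8.99031774e+01,  2.05524962e+01,  6.73174154e-01, -2.75867570e-03,
       -7.01381685e+01, -1.65064110e+01]), 'qvel': array([-0.04649662, -0.23742673,  0.06320605,  0.06254604, -0.02451796,
        0.01875127]), 'tau': array([ 6.04344223e-04, -5.81670713e+01,  2.92920327e+01,  6.99342370e+00,
        1.08354801e-02, -7.12623910e-05]), 'tool_pos': array([0.19287905, 0.64675193, 0.29201642]), 'orientation': array([ 1.79982493e+02, -2.48208289e-03, -1.66041709e+01]), 'force': array([-0.70249854, -0.23481094, -0.34060658]), 'moment': array([-0.01423339, -0.04407748, -0.02690813]), 'gripper_force': 0.0, 'opening': 0.08757495142841369}
```

View pics/scene.png

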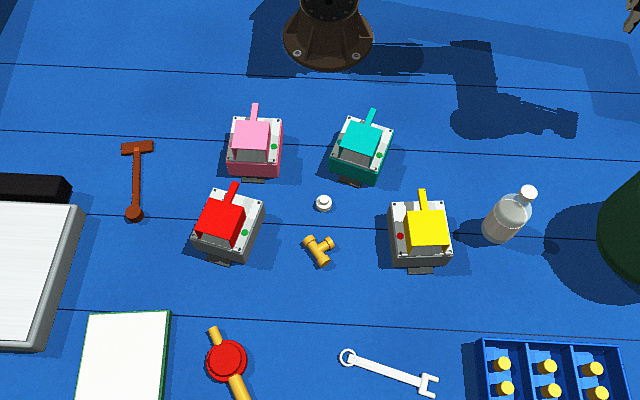

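View pics/top.png

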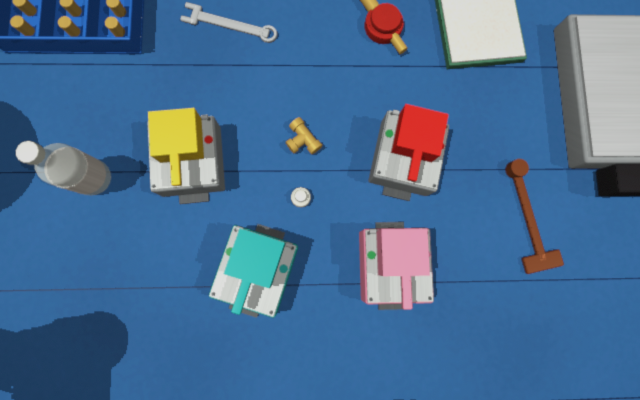

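The red-covered box is at top (410,152) and scene (226,225). It has a grey body, a red hood and the red and green dots. The look-alikes are pink at top (400,265), turquoise at (255,270), and the yellow twin at (183,152). I'll fit the box pose by silhouette and confirm it in one crop.

```bash
cat >> h.py <<'E'
def boxpts(x0,x1,y0,y1,z0,z1): return np.array([[x,y,z] for x in(x0,x1) for y in(y0,y1) for z in(z0,z1)])/1000.
def W(q,P): # box frame->world
    c,s=np.cos(q[2]),np.sin(q[2]); P=np.atleast_2d(P); return np.c_[q[0]+c*P[:,0]-s*P[:,1],q[1]+s*P[:,0]+c*P[:,1],P[:,2]]
def hinge(P,th):
    P=np.array(P)-[.055,0,.06]; c,s=np.cos(th),np.sin(th)
    return np.c_[c*P[:,0]+s*P[:,2],P[:,1],-s*P[:,0]+c*P[:,2]]+[.055,0,.06]
def mask(p,q,th=0):
    m=np.zeros((400,640),np.uint8)
    for B in (boxpts(-15,55,-35,35,60,104),boxpts(-63,-15,-7,7,92,104)):
        uv=proj(p,W(q,hinge(B,th))); cv2.fillConvexPoly(m,cv2.convexHull(np.round(uv*16).astype(np.int32)),1,shift=4)
    return m>0
def red(p,c,r=75):
    h=cv2.cvtColor(p["color"],cv2.COLOR_RGB2HSV); m=((h[...,0]<6)|(h[...,0]>174))&(h[...,1]>190)&(h[...,2]>60)
    n,l,st,ce=cv2.connectedComponentsWithStats(m.astype(np.uint8)); 
    i=min((i for i in range(1,n) if st[i,4]>200),key=lambda i:np.hypot(*(ce[i]-c))); return l==i
E
python3 - <<'E'
from h import *
from scipy.optimize import minimize
P=[ctrl.snapshot("top"),ctrl.snapshot("scene")]
M=[red(P[0],(420,140)),red(P[1],(222,220))]
g=toz(P[0],(410,152),.06); print(g)
def cost(q,I=(0,1)):
    return sum(1-(M[i]&(m:=mask(P[i],q))).sum()/max(1,(M[i]|m).sum()) for i in I)
def fit(I):
    best=None
    for y0 in(-.3,-.15,0,.15,.3):
        r=minimize(cost,[g[0],g[1],y0],args=(I,),method="Nelder-Mead",options=dict(initial_simplex=[[g[0],g[1],y0],[g[0]+.02,g[1],y0],[g[0],g[1]+.02,y0],[g[0],g[1],y0+.1]],xatol=1e-4,fatol=1e-4))
        if best is None or r.fun<best.fun: best=r
    return best
for I in((0,),(1,),(0,1)):
    r=fit(I); print(I,r.x.round(4),round(r.fun,3))
q=r.x; np.save("q.npy",q)
out=[]
for p,c in zip(P,[(410,152),(226,225)]):
    im=p["color"].copy()
    for pt in proj(p,W(q,np.r_[boxpts(-60,60,-55,55,0,60),[[.017,-.044,.06],[.017,.044,.06],[-.063,0,.098]]])): cv2.circle(im,tuple(int(v) for v in pt.round()),1,(0,255,255),-1)
    out.append(cv2.resize(im[c[1]-60:c[1]+60,c[0]-60:c[0]+60],(396,396),interpolation=cv2.INTER_CUBIC))
save("fit",np.hstack(out))
E
```

```text
[ 0.55714442 -0.1702619   0.06      ]
(0,) [ 0.5641 -0.1757 -0.288 ] 0.129
(1,) [ 0.5572 -0.1782 -0.231 ] 0.175
(0, 1) [ 0.5604 -0.1768 -0.2548] 0.324
```

View pics/fit.png

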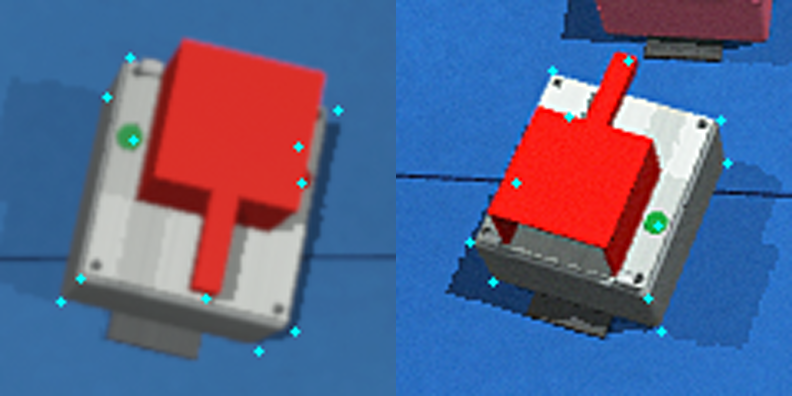

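The crop confirms the red hood on a grey body with the green dot. The overlay is a few px off in yaw, because the hood is hollow and its sides are shaded. I'll refit using the corners I read from the crop.

Run:
```python
from h import *
from scipy.optimize import least_squares
P=[ctrl.snapshot("top"),ctrl.snapshot("scene")]
X=np.array([[55,35,104],[55,-35,104],[-15,35,104],[-63,7,104],[-63,-7,104],[17,44,60]])/1000.
A=np.array([[183,38],[326,73],[156,178],[190,290],[220,294],[129,137]])/3.3+[350,92]
X2=np.array([[55,-35,104],[55,35,104],[-15,-35,104],[-15,35,104],[-63,-7,104],[-63,7,104],[17,44,60]])/1000.
B=(np.array([[490,207],[607,248],[540,106],[656,141],[613,53],[637,58],[656,223]])-[396,0])/3.3+[166,165]
f=lambda q:np.r_[(proj(P[0],W(q,X))-A).ravel(),(proj(P[1],W(q,X2))-B).ravel()]
r=least_squares(f,[.56,-.176,-.25],loss="soft_l1"); q=r.x; print(q); print(f(q).reshape(-1,2).round(1))
np.save("q.npy",q)
c,s=np.cos(q[2]),np.sin(q[2])
print("yaw",np.degrees(q[2]),"grasp closed",W(q,[-.045,0,.098]),"toggle",W(q,[.017,0,.09]))
for p,n in zip(P,"ts"):
    m=red(p,(420,140) if n=="t" else (222,220)); print(m.sum(),mask(p,q).sum(),(m&mask(p,q)).sum())
```

```text
[ 0.56107079 -0.17539062 -0.25121354]
[[ 0.4  0.5]
 [ 0.   0.5]
 [-0.4 -0.3]
 [ 0.7 -0.6]
 [ 0.4  0.4]
 [ 0.3  0.4]
 [-0.   2.1]
 [ 0.2  0.4]
 [ 0.1  0.4]
 [-0.5 -0.2]
 [ 1.3 -0.6]
 [ 0.8 -0.2]
 [ 0.6  0.6]]
yaw -14.393475389684331 grasp closed [[ 0.51748328 -0.16420454  0.098     ]] toggle [[ 0.57753719 -0.17961648  0.09      ]]
2435 2833 2435
1722 2125 1677
```

```bash
cat >> h.py <<'E'
q=np.load("q.npy") if __import__("os").path.exists("q.npy") else None
def st():
    o=ctrl.get_obs(); c,s=np.cos(q[2]),np.sin(q[2]); d=np.array(o["tool_pos"])-[q[0],q[1],0]
    b=np.array([c*d[0]+s*d[1],-s*d[0]+c*d[1],d[2]])*1000
    print("clk %.2f box-mm"%o["clock"],b.round(1),"rpy",np.round(o["orientation"],2),"F",np.round(o["force"],1),"open %.4f gf %.1f"%(o["opening"],o["gripper_force"])); return o
def todo(*pw): # world targets -> shares from the current pose
    o=ctrl.get_obs(); Rm=R.from_euler("xyz",o["orientation"],degrees=True)
    for p in pw: print(np.round(Rm.inv().apply(np.array(p)-o["tool_pos"])/.8,4).tolist())
E
python3 -c "
from h import *
st(); b=W(q,[-.045,0,.255])[0]; print(b)
todo([.40,.40,.292],[.5,.2,.292],b)"
```

```text
clk 0.60 box-mm [-561.   704.9  292.2] rpy [180.    0.  -16.6] F [ 0.5 -0.5  0.6] open 0.0879 gf 0.0
[ 0.51748328 -0.16420454  0.255     ]
[0.3363, 0.2217, 0.0002]
[0.5275, 0.4255, 0.0002]
[0.6785, 0.8555, 0.0465]
```

>>> send_rows([
  [[0.04,0.026,0],-0.025],
  [[0.08,0.053,0],-0.025],
  [[0.12,0.08,0],-0.025],
  [[0.16,0.106,0],-0.025],
  [[0.2,0.13,0],-0.025],
], gripper=1)

```text
clock: 1.02
tool_pos: [0.3172, 0.4998, 0.2924]
orientation: [-180.0, -0.0, -14.3]
force: [0.4, 0.4, -0.2]
opening: 0.0873
gripper_force: 0.0
```

>>> send_rows([
  [[0.04,0.03,0],0],
  [[0.08,0.06,0],0],
  [[0.12,0.09,0],0],
  [[0.16,0.12,0],0],
  [[0.2,0.15,0],0],
])

```text
clock: 1.43
tool_pos: [0.4426, 0.3439, 0.2926]
orientation: [-180.0, -0.0, -14.3]
force: [0.9, 0.8, -0.6]
opening: 0.0876
gripper_force: 0.0
```

>>> send_rows([
  [[0.02,0.045,0],0],
  [[0.04,0.09,0],0],
  [[0.06,0.135,0],0],
  [[0.08,0.18,0],0],
  [[0.1,0.225,0],0],
])

```text
clock: 1.85
tool_pos: [0.4745, 0.1494, 0.2925]
orientation: [-180.0, -0.0, -14.3]
force: [1.8, -0.1, 0.2]
opening: 0.0875
gripper_force: 0.0
```

```bash
python3 -c "
from h import *
st(); b=W(q,[-.045,0,.255])[0]
todo(b)"
```

```text
clk 1.85 box-mm [-164.6  293.1  292.5] rpy [-1.7997e+02 -3.0000e-02 -1.4340e+01] F [ 1.8 -0.1  0.2] open 0.0875 gf 0.0
[0.1491, 0.3665, 0.0467]
```

>>> send_rows([
  [[0.018,0.045,0],0],
  [[0.036,0.09,0],0],
  [[0.054,0.135,0],0],
  [[0.072,0.18,0],0],
  [[0.09,0.22,0],0],
])

```text
clock: 2.27
tool_pos: [0.5004, -0.0392, 0.2927]
orientation: [-180.0, -0.1, -14.4]
force: [0.2, 0.4, 0.7]
opening: 0.0876
gripper_force: 0.0
```

>>> send_rows([
  [[0.016,0.04,0],0],
  [[0.032,0.08,0.01],0],
  [[0.048,0.12,0.025],0],
  [[0.058,0.146,0.04],0],
  [[0.058,0.146,0.046],0],
])

```text
clock: 2.68
tool_pos: [0.5162, -0.165, 0.2536]
orientation: [180.0, 0.1, -14.6]
force: [-0.3, 0.9, -0.7]
opening: 0.0876
gripper_force: 0.0
```

```bash
python3 -c "
from h import *
st(); st()
p=ctrl.snapshot('wrist'); im=p['color'].copy()
pts=proj(p,W(q,np.r_[boxpts(-15,55,-35,35,104,104)[::2],boxpts(-63,-15,-7,7,104,104)[::2]]))
for u in pts: cv2.circle(im,tuple(int(v) for v in u.round()),2,(0,255,255),-1)
save('w1',im)"
```

```text
clk 2.68 box-mm [-46.1  -1.1 253.6] rpy [ 1.7996e+02  1.2000e-01 -1.4550e+01] F [-0.3  0.9 -0.7] open 0.0876 gf 0.0
clk 2.68 box-mm [-46.1  -1.1 253.6] rpy [ 1.7996e+02  1.2000e-01 -1.4550e+01] F [-0.3  0.9 -0.7] open 0.0876 gf 0.0
```

View pics/w1.png

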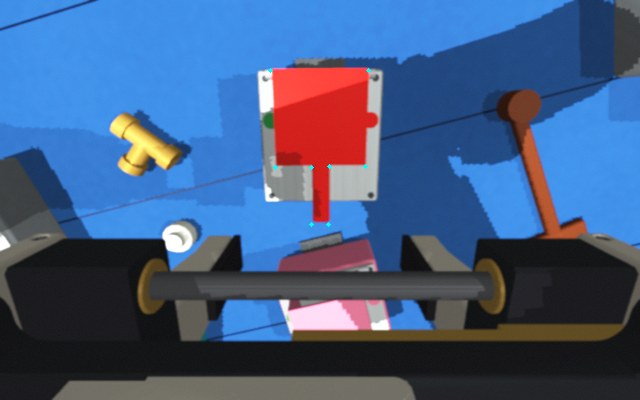

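The wrist view shows the red hood at (320,115) and its tab at (320,195). The overlay matches both within about 2 px, so I'll descend and grip the tab.

>>> send_rows([
  [[0.001,-0.001,0.03],0],
  [[0.001,-0.001,0.06],0],
  [[0.001,-0.001,0.09],0],
  [[0.001,-0.001,0.12],0],
  [[0.001,-0.001,0.136],0],
])

```text
clock: 3.15
tool_pos: [0.5168, -0.1603, 0.1446]
orientation: [180.0, 0.1, -14.3]
force: [0.6, 0.3, 0.2]
opening: 0.0876
gripper_force: 0.0
```

>>> send_rows([
  [[0,0,0],0],
  [[0,0,0],0],
  [[0,0,0],0],
  [[0,0,0],0],
  [[0,0,0],0],
], gripper=0)

```text
clock: 3.57
tool_pos: [0.5184, -0.161, 0.1479]
orientation: [-180.0, -0.1, -14.3]
force: [0.1, -0.3, 0.1]
opening: 0.0598
gripper_force: 0.0
```

>>> send_rows([
  [[0,0,0],0],
  [[0,0,0],0],
  [[0,0,0],0],
  [[0,0,0],0],
  [[0,0,0],0],
])

```text
clock: 3.98
tool_pos: [0.5177, -0.1612, 0.1466]
orientation: [-180.0, -0.0, -14.4]
force: [1.3, -0.4, 0.1]
opening: 0.0262
gripper_force: 0.0
```

```bash
python3 -c "
from h import *
o=st()
# arc from the actual grasp point
v=np.array([-45.,38.]);
for d in range(0,91,6):
    t=np.radians(d); x=v[0]; a=-100.;b=38.
    X=a*np.cos(t)+b*np.sin(t)-a; Z=-a*np.sin(t)+b*np.cos(t)-b
    print(d,np.round([X/800,-Z/800],4))
"
```

```text
clk 3.98 box-mm [-45.5   3.  146.6] rpy [-180.     -0.    -14.36] F [ 1.3 -0.4  0.1] open 0.0262 gf 0.0
0 [ 0. -0.]
6 [ 0.0056 -0.0128]
12 [ 0.0126 -0.025 ]
18 [ 0.0208 -0.0363]
24 [ 0.0301 -0.0467]
30 [ 0.0405 -0.0561]
36 [ 0.0518 -0.0644]
42 [ 0.0639 -0.0714]
48 [ 0.0767 -0.0772]
54 [ 0.09   -0.0815]
60 [ 0.1036 -0.0845]
66 [ 0.1176 -0.086 ]
72 [ 0.1315 -0.0861]
78 [ 0.1455 -0.0846]
84 [ 0.1592 -0.0818]
90 [ 0.1725 -0.0775]
```

>>> send_rows([
  [[0,0.004,0],0],
  [[0,0.004,0],0],
  [[0,0.004,0],0],
  [[0,0.004,0],0],
  [[0,0.004,0],0],
])

```text
clock: 4.4
tool_pos: [0.5167, -0.1648, 0.1465]
orientation: [180.0, 0.0, -14.4]
force: [-0.7, -6.1, -1.0]
opening: 0.0136
gripper_force: 30.0
```

>>> send_rows([
  [[0,0,0],0],
  [[0,0,0],0],
  [[0,0,0],0],
  [[0,0,0],0],
  [[0,0,0],0],
])

```text
clock: 4.82
tool_pos: [0.5167, -0.1648, 0.1465]
orientation: [180.0, 0.0, -14.4]
force: [0.1, -5.3, -1.3]
opening: 0.0134
gripper_force: 30.0
```

```bash
python3 -c "
from h import *
st()"
```

```text
clk 4.82 box-mm [-45.6  -0.8 146.5] rpy [ 1.7995e+02  2.0000e-02 -1.4360e+01] F [ 0.1 -5.3 -1.3] open 0.0134 gf 30.0
```

>>> send_rows([
  [[0.002,0,-0.006],0],
  [[0.0056,0,-0.013],0],
  [[0.0126,0,-0.025],0],
  [[0.021,0,-0.036],0],
  [[0.03,0,-0.047],0],
])

```text
clock: 5.23
tool_pos: [0.5391, -0.1705, 0.1837]
orientation: [180.0, 0.2, -14.4]
force: [-0.3, -5.6, -7.9]
opening: 0.0134
gripper_force: 30.0
```

```bash
python3 -c "
from h import *
st()"
```

```text
clk 5.23 box-mm [-22.5  -0.7 183.7] rpy [179.96   0.19 -14.39] F [-0.3 -5.6 -7.9] open 0.0134 gf 30.0
```

>>> send_rows([
  [[0.0105,0,-0.009],0],
  [[0.022,0,-0.0175],0],
  [[0.034,0,-0.0245],0],
  [[0.047,0,-0.03],0],
  [[0.06,0,-0.0345],0],
])

```text
clock: 5.65
tool_pos: [0.5852, -0.1822, 0.2116]
orientation: [180.0, 0.3, -14.4]
force: [-5.8, -1.1, -1.2]
opening: 0.0133
gripper_force: 30.0
```

>>> send_rows([
  [[0.0136,0,-0.003],0],
  [[0.0276,0,-0.0045],0],
  [[0.0415,0,-0.0046],0],
  [[0.0555,0,-0.003],0],
  [[0.068,0,-0.0005],0],
])

```text
clock: 6.07
tool_pos: [0.6393, -0.1959, 0.213]
orientation: [180.0, 0.1, -14.4]
force: [-4.5, -1.8, 5.6]
opening: 0.0134
gripper_force: 30.0
```

>>> send_rows([
  [[0.005,0,0.0013],0],
  [[0.01,0,0.003],0],
  [[0.01,0,0.003],0],
  [[0.01,0,0.003],0],
  [[0.01,0,0.003],0],
])

```text
clock: 6.48
tool_pos: [0.6476, -0.198, 0.2107]
orientation: [180.0, -0.1, -14.3]
force: [-1.1, -2.5, 5.6]
opening: 0.0136
gripper_force: 30.0
```

```bash
python3 -c "
from h import *
st(); save('s2',ctrl.snapshot('scene')['color'][100:300,100:420])"
```

```text
clk 6.48 box-mm [ 89.4  -0.4 210.7] rpy [ 1.7997e+02 -7.0000e-02 -1.4350e+01] F [-1.1 -2.5  5.6] open 0.0136 gf 30.0
```

View pics/s2.png

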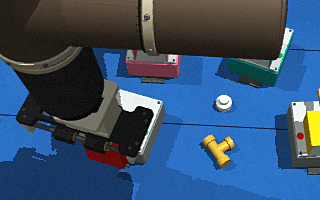

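The hood is upright beneath the gripper, at crop (105,158). Next I release, rise, and look at the toggle.

>>> send_rows([
  [[0,0,0],0],
  [[0,0,0],0],
  [[0,0,0],0],
  [[0,0,0],0],
  [[0,0,0],0],
], gripper=0.7)

```text
clock: 6.95
tool_pos: [0.6471, -0.1973, 0.2095]
orientation: [-180.0, 0.0, -14.3]
force: [0.7, -0.4, -0.7]
opening: 0.0412
gripper_force: 0.0
```

>>> send_rows([
  [[0,0,0],0],
  [[0,0,0],0],
  [[0,0,0],0],
  [[0,0,0],0],
  [[0,0,0],0],
])

```text
clock: 7.37
tool_pos: [0.6472, -0.1975, 0.2098]
orientation: [-180.0, -0.0, -14.4]
force: [-0.5, -0.1, 0.0]
opening: 0.0612
gripper_force: 0.0
```

>>> send_rows([
  [[0,0,-0.02],0],
  [[0,0,-0.05],0],
  [[0,0,-0.08],0],
  [[0,0,-0.09],0],
  [[0,0,-0.09],0],
])

```text
clock: 7.78
tool_pos: [0.6482, -0.1978, 0.285]
orientation: [-180.0, -0.3, -14.3]
force: [0.2, 0.1, -0.5]
opening: 0.0619
gripper_force: 0.0
```

>>> send_rows([
  [[-0.04,0,0],0],
  [[-0.08,0,0],0],
  [[-0.12,0,0],0],
  [[-0.16,0,0],0],
  [[-0.2,0,0],0],
], gripper=0)

```text
clock: 8.2
tool_pos: [0.4901, -0.1576, 0.2804]
orientation: [180.0, 0.1, -14.4]
force: [-0.6, 1.1, 0.5]
opening: 0.0335
gripper_force: 0.0
```

>>> send_rows([
  [[0,0,0],0],
  [[0,0,0],0],
  [[0,0,0],0],
  [[0,0,0],0],
  [[0,0,0],0],
])

```text
clock: 8.62
tool_pos: [0.4928, -0.158, 0.2812]
orientation: [180.0, 0.0, -14.4]
force: [-0.4, 0.4, -0.1]
opening: 0.0022
gripper_force: 0.0
```

```bash
python3 -c "
from h import *
st(); p=ctrl.snapshot('wrist'); im=p['color'].copy()
B=np.r_[[[.017,-.0153,.088],[.017,0,.06],[.017,-.044,.06],[.017,.044,.06]],hinge([[-.063,0,.098],[-.015,.035,.104],[-.015,-.035,.104]],1.53)]
for u in proj(p,W(q,B)): print(u.round()); cv2.circle(im,tuple(int(v) for v in u.round()),2,(0,255,255),-1)
save('w2',im)"
```

```text
clk 8.62 box-mm [-7.050e+01 -1.000e-01  2.812e+02] rpy [ 1.7998e+02  5.0000e-02 -1.4370e+01] F [-0.4  0.4 -0.1] open 0.0022 gf 0.0
[339.  93.]
[321.  94.]
[368.  94.]
[275.  94.]
[321. -60.]
[268. -37.]
[375. -37.]
```

View pics/w2.png

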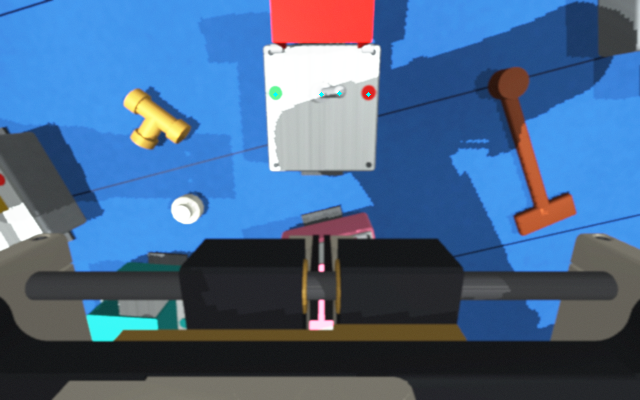

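The wrist view shows the red hood standing open at the top (320,20). The toggle leans to the red side at (338,92), with the red dot at (368,93) and the green dot at (275,93), all as predicted. Next I check how far the wrist camera clears the upright tab.

```bash
python3 -c "
from h import *
o=st(); p=ctrl.snapshot('wrist'); K,Rm,t=cam(p); c=-Rm.T@t
print('cam in tool',R.from_euler('xyz',o['orientation'],degrees=True).inv().apply(c-o['tool_pos']))
todo(W(q,[.014,-.05,.281])[0],W(q,[.014,-.05,.140])[0])"
```

```text
clk 8.67 box-mm [-7.050e+01 -1.000e-01  2.811e+02] rpy [ 1.7998e+02  5.0000e-02 -1.4370e+01] F [-0.1 -0.7  0.1] open 0.0012 gf 0.0
cam in tool [ 0.07683239 -0.00030184 -0.09192848]
[0.1057, 0.0623, 0.0001]
[0.1059, 0.0623, 0.1764]
```

>>> send_rows([
  [[0.03,0.02,0],0],
  [[0.06,0.04,0],0],
  [[0.09,0.062,0],0],
  [[0.106,0.062,0],0],
  [[0.106,0.062,0],0],
], gripper=0)

```text
clock: 9.13
tool_pos: [0.5641, -0.2285, 0.2801]
orientation: [180.0, 0.1, -14.5]
force: [0.2, -0.1, -0.3]
opening: 0.0006
gripper_force: 0.0
```

>>> send_rows([
  [[0,0,0.03],0],
  [[0,0,0.06],0],
  [[0,0,0.09],0],
  [[0,0,0.12],0],
  [[0,0,0.15],0],
])

```text
clock: 9.55
tool_pos: [0.5617, -0.2267, 0.1605]
orientation: [-180.0, 0.0, -14.4]
force: [0.1, 0.7, -0.2]
opening: -0.0
gripper_force: 0.0
```

>>> send_rows([
  [[0,0,0.013],0],
  [[0,0,0.026],0],
  [[0,0,0.026],0],
  [[0,0,0.026],0],
  [[0,0,0.026],0],
])

```text
clock: 9.97
tool_pos: [0.5628, -0.2271, 0.1423]
orientation: [-180.0, -0.1, -14.3]
force: [0.2, 0.4, -0.0]
opening: 0.0004
gripper_force: 0.0
```

```bash
python3 -c "
from h import *
st()"
```

```text
clk 9.97 box-mm [ 14.5 -49.6 142.3] rpy [-1.800e+02 -1.100e-01 -1.434e+01] F [ 0.2  0.4 -0. ] open 0.0004 gf 0.0
```

>>> send_rows([
  [[0,-0.01,0],0],
  [[0,-0.02,0],0],
  [[0,-0.03,0],0],
  [[0,-0.037,0],0],
  [[0,-0.037,0],0],
])

```text
clock: 10.38
tool_pos: [0.5699, -0.197, 0.1415]
orientation: [-180.0, -0.1, -14.3]
force: [0.2, 0.3, -0.6]
opening: 0.0002
gripper_force: 0.2
```

>>> send_rows([
  [[0,0,0],0],
  [[0,0,0],0],
  [[0,0,0],0],
  [[0,0,0],0],
  [[0,0,0],0],
])

```text
clock: 10.8
tool_pos: [0.5692, -0.1984, 0.1407]
orientation: [180.0, 0.0, -14.4]
force: [-0.2, -0.8, 0.3]
opening: 0.0005
gripper_force: 0.0
```

```bash
python3 -c "
from h import *
st(); p=ctrl.snapshot('wrist');im=p['color'];save('w3',np.hstack([cv2.resize(im[0:200,200:440],(480,400)),cv2.resize(ctrl.snapshot('scene')['color'][165:285,160:280],(300,400))]))"
```

```text
clk 10.80 box-mm [ 13.6 -20.3 140.7] rpy [ 1.800e+02  2.000e-02 -1.437e+01] F [-0.2 -0.8  0.3] open 0.0005 gf 0.0
```

View pics/w3.png

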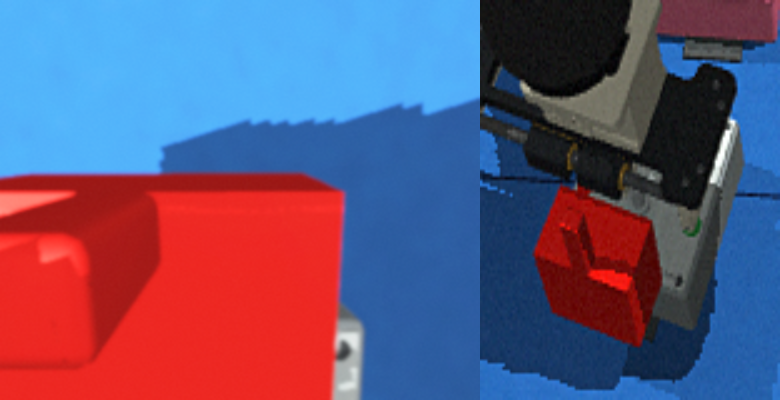

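The hood and arm hide the toggle in both views, so I'll go by force in small steps.

>>> send_rows([
  [[0,-0.002,0],0],
  [[0,-0.004,0],0],
  [[0,-0.006,0],0],
  [[0,-0.008,0],0],
  [[0,-0.008,0],0],
])

```text
clock: 11.32
tool_pos: [0.5708, -0.192, 0.1409]
orientation: [180.0, 0.0, -14.3]
force: [-0.6, -2.5, -0.5]
opening: 0.0005
gripper_force: 1.0
```

>>> send_rows([
  [[0,-0.002,0],0],
  [[0,-0.004,0],0],
  [[0,-0.005,0],0],
  [[0,-0.005,0],0],
  [[0,-0.005,0],0],
])

```text
clock: 11.73
tool_pos: [0.5715, -0.189, 0.1409]
orientation: [179.9, 0.0, -14.4]
force: [-1.1, -7.9, -1.2]
opening: 0.0002
gripper_force: 3.3
```

```bash
python3 -c "
from h import *
st()"
```

```text
clk 11.73 box-mm [ 13.5 -10.6 140.9] rpy [ 1.7992e+02  4.0000e-02 -1.4360e+01] F [-1.1 -7.9 -1.2] open 0.0002 gf 3.3
```

>>> send_rows([
  [[0,-0.001,0],0],
  [[0,-0.0025,0],0],
  [[0,-0.0025,0],0],
  [[0,-0.0025,0],0],
  [[0,-0.0025,0],0],
])

```text
clock: 12.15
tool_pos: [0.5716, -0.1883, 0.1409]
orientation: [179.8, 0.1, -14.4]
force: [-1.6, -15.8, -2.8]
opening: 0.0003
gripper_force: 6.2
```

```bash
python3 -c "
from h import *
st()"
```

```text
clk 12.15 box-mm [ 13.4  -9.9 140.9] rpy [ 1.7983e+02  7.0000e-02 -1.4370e+01] F [ -1.6 -15.8  -2.8] open 0.0003 gf 6.2
```

The force rose to 16 N with no further travel, so the toggle is at its stop. Now I back off, rise, and check.

>>> send_rows([
  [[0,0.01,0],0],
  [[0,0.03,0],0],
  [[0,0.04,0],0],
  [[0,0.04,-0.04],0],
  [[0,0.04,-0.08],0],
])

```text
clock: 12.57
tool_pos: [0.5632, -0.2174, 0.2038]
orientation: [180.0, 0.3, -14.4]
force: [0.4, 0.4, 0.9]
opening: 0.0004
gripper_force: 0.0
```

>>> send_rows([
  [[0,0,-0.04],0],
  [[0,0,-0.08],0],
  [[-0.03,-0.01,-0.095],0],
  [[-0.07,-0.02,-0.095],0],
  [[-0.105,-0.027,-0.095],0],
], gripper=0.7)

```text
clock: 12.98
tool_pos: [0.4879, -0.1747, 0.2818]
orientation: [-179.9, -0.1, -14.4]
force: [-0.6, 1.1, 0.1]
opening: 0.0283
gripper_force: 0.0
```

```bash
python3 -c "
from h import *
st(); p=ctrl.snapshot('wrist'); im=p['color'].copy()
for u in proj(p,W(q,[[.017,.0153,.088],[.017,0,.06]])): cv2.circle(im,tuple(int(v) for v in u.round()),1,(0,255,255),-1)
save('w4',cv2.resize(im[0:200,200:440],(720,600)))
todo(W(q,[.0894,0,.290])[0],W(q,[.0894,0,.2105])[0])"
```

```text
clk 12.98 box-mm [-71.1 -17.5 281.8] rpy [-1.7992e+02 -1.1000e-01 -1.4380e+01] F [-0.6  1.1  0.1] open 0.0283 gf 0.0
[0.2068, -0.0219, -0.0107]
[0.2068, -0.0217, 0.0887]
```

View pics/w4.png

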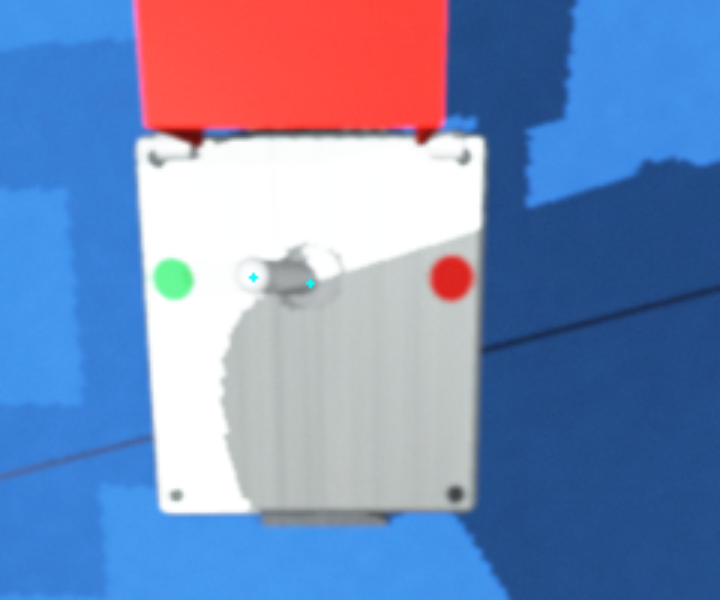

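The toggle end is at (253,277), right on the model point for "on" beside the green dot, and the hood still stands open. I'll regrip the tab and reverse the arc.

>>> send_rows([
  [[0.04,-0.006,-0.01],0],
  [[0.08,-0.012,-0.01],0],
  [[0.12,-0.022,-0.01],0],
  [[0.16,-0.022,-0.01],0],
  [[0.2,-0.022,-0.01],0],
])

```text
clock: 13.45
tool_pos: [0.6495, -0.1977, 0.2892]
orientation: [-179.9, -0.0, -14.3]
force: [0.1, -0.1, 0.9]
opening: 0.0601
gripper_force: 0.0
```

>>> send_rows([
  [[0.007,0,0],0],
  [[0.007,0,0],0],
  [[0.007,0,0.02],0],
  [[0.007,0,0.04],0],
  [[0.007,0,0.04],0],
])

```text
clock: 13.87
tool_pos: [0.6511, -0.1988, 0.2538]
orientation: [-180.0, 0.3, -14.4]
force: [0.5, 0.0, -1.2]
opening: 0.0613
gripper_force: 0.0
```

```bash
python3 -c "
from h import *
st();todo(W(q,[.0894,0,.2105])[0])"
```

```text
clk 13.87 box-mm [ 93.   -0.3 253.8] rpy [-179.97    0.28  -14.39] F [ 0.5  0.  -1.2] open 0.0613 gf 0.0
[-0.0043, -0.0003, 0.0542]
```

>>> send_rows([
  [[-0.003,0,0.02],0],
  [[-0.003,0,0.04],0],
  [[-0.003,0,0.054],0],
  [[-0.003,0,0.054],0],
  [[-0.003,0,0.054],0],
])

```text
clock: 14.28
tool_pos: [0.6507, -0.1989, 0.2141]
orientation: [180.0, 0.0, -14.3]
force: [1.6, 1.2, 0.7]
opening: 0.0614
gripper_force: 0.0
```

>>> send_rows([
  [[0,0,0],0],
  [[0,0,0],0],
  [[0,0,0],0],
  [[0,0,0],0],
  [[0,0,0],0],
], gripper=0)

```text
clock: 14.7
tool_pos: [0.651, -0.199, 0.2142]
orientation: [-180.0, -0.0, -14.4]
force: [0.1, -0.3, 0.2]
opening: 0.0336
gripper_force: 0.0
```

>>> send_rows([
  [[0,0,0],0],
  [[0,0,0],0],
  [[0,0,0],0],
  [[0,0,0],0],
  [[0,0,0],0],
])

```text
clock: 15.12
tool_pos: [0.6509, -0.199, 0.2138]
orientation: [180.0, 0.0, -14.4]
force: [0.4, -0.0, 0.6]
opening: 0.0137
gripper_force: 30.0
```

```bash
python3 -c "
from h import *
o=st();print(o['tool_pos'])
for a in (88,82,76,70,64,58,52,46,40,34,28,22,16,10,5,0,-2): 
    t=np.radians(a);x=-100*np.cos(t)+38*np.sin(t);z=100*np.sin(t)+38*np.cos(t); t=np.radians(88)
    print(a,round((x-(-100*np.cos(t)+38*np.sin(t)))/800,4),round(-(z-(100*np.sin(t)+38*np.cos(t)))/800,4))"
```

```text
clk 15.12 box-mm [ 92.9  -0.5 213.8] rpy [180.     0.   -14.35] F [ 0.4 -0.   0.6] open 0.0137 gf 30.0
[ 0.65091406 -0.1989602   0.21375957]
88 0.0 -0.0
82 -0.0135 -0.0038
76 -0.0273 -0.0062
70 -0.0412 -0.0071
64 -0.0552 -0.0066
58 -0.0691 -0.0046
52 -0.0826 -0.0012
46 -0.0958 0.0037
40 -0.1083 0.0098
34 -0.1202 0.0173
28 -0.1312 0.026
22 -0.1412 0.0357
16 -0.1502 0.0465
10 -0.158 0.0581
5 -0.1635 0.0684
0 -0.1681 0.0791
-2 -0.1697 0.0835
```

```bash
python3 -c "
import numpy as np
f=lambda a:np.array([-105.4*np.cos(np.radians(a))+41.6*np.sin(np.radians(a)),-(105.4*np.sin(np.radians(a))+41.6*np.cos(np.radians(a)))])/800
G=[88,82,76,70,64,58,52,46,40,34,28,22,16,10,5,0,-2]
for i in range(0,16,5): print(G[i],[(f(a)-f(G[i])).round(4).tolist() for a in G[i+1:i+6]])"
```

```text
88 [[-0.0142, -0.0042], [-0.0288, -0.0069], [-0.0436, -0.0081], [-0.0584, -0.0077], [-0.0731, -0.0058]]
58 [[-0.0144, 0.0035], [-0.0284, 0.0084], [-0.0418, 0.0148], [-0.0544, 0.0225], [-0.0662, 0.0315]]
28 [[-0.0108, 0.0102], [-0.0204, 0.0215], [-0.0288, 0.0337], [-0.0348, 0.0445], [-0.0398, 0.0558]]
0 [[-0.0017, 0.0046]]
```

>>> send_rows([
  [[-0.0142,0,-0.0042],0],
  [[-0.0288,0,-0.007],0],
  [[-0.0436,0,-0.008],0],
  [[-0.0584,0,-0.0077],0],
  [[-0.073,0,-0.0058],0],
])

```text
clock: 15.53
tool_pos: [0.5946, -0.1846, 0.2176]
orientation: [-180.0, -0.1, -14.4]
force: [5.6, -4.4, -11.8]
opening: 0.0135
gripper_force: 30.0
```

>>> send_rows([
  [[-0.0144,0,0.0035],0],
  [[-0.0284,0,0.0084],0],
  [[-0.0418,0,0.0148],0],
  [[-0.0544,0,0.0225],0],
  [[-0.0662,0,0.0315],0],
])

```text
clock: 15.95
tool_pos: [0.545, -0.172, 0.194]
orientation: [180.0, -0.3, -14.3]
force: [9.2, -7.1, -5.7]
opening: 0.0137
gripper_force: 30.0
```

>>> send_rows([
  [[-0.0108,0,0.0102],0],
  [[-0.0204,0,0.0215],0],
  [[-0.0288,0,0.0337],0],
  [[-0.0348,0,0.0445],0],
  [[-0.04,0,0.055],0],
])

```text
clock: 16.37
tool_pos: [0.5165, -0.1647, 0.1529]
orientation: [179.9, -0.6, -14.2]
force: [-0.8, -3.7, 50.2]
opening: 0.0135
gripper_force: 30.0
```

```bash
python3 -c "
from h import *
st()"
```

```text
clk 16.37 box-mm [-45.8  -0.7 152.9] rpy [179.95  -0.62 -14.18] F [-0.8 -3.7 50.2] open 0.0135 gf 30.0
```

>>> send_rows([
  [[0,0,-0.005],0],
  [[0,0,-0.005],0],
  [[0,0,-0.005],0],
  [[0,0,-0.005],0],
  [[0,0,-0.005],0],
])

```text
clock: 16.78
tool_pos: [0.5169, -0.1648, 0.1552]
orientation: [180.0, -0.6, -14.3]
force: [13.8, -12.2, -6.9]
opening: 0.0137
gripper_force: 30.0
```

>>> send_rows([
  [[0,0,0],0],
  [[0,0,0],0],
  [[0,0,0],0],
  [[0,0,0],0],
  [[0,0,0],0],
], gripper=0.7)

```text
clock: 17.2
tool_pos: [0.5117, -0.1633, 0.1531]
orientation: [180.0, 0.0, -14.3]
force: [0.4, 0.1, -0.8]
opening: 0.0417
gripper_force: 0.0
```

>>> send_rows([
  [[0,0,0],0],
  [[0,0,0],0],
  [[0,0,0],0],
  [[0,0,0],0],
  [[0,0,0],0],
])

```text
clock: 17.62
tool_pos: [0.512, -0.1634, 0.1532]
orientation: [-180.0, 0.0, -14.4]
force: [0.2, 0.0, -0.5]
opening: 0.061
gripper_force: 0.0
```

>>> send_rows([
  [[0,0,-0.04],0],
  [[0,0,-0.08],0],
  [[-0.03,0,-0.12],0],
  [[-0.06,0,-0.15],0],
  [[-0.1,0,-0.16],0],
])

```text
clock: 18.03
tool_pos: [0.4361, -0.1437, 0.2847]
orientation: [-180.0, -0.3, -14.3]
force: [1.5, 0.7, 1.5]
opening: 0.0613
gripper_force: 0.0
```

```bash
python3 -c "
from h import *
st(); p=ctrl.snapshot('wrist'); im=p['color'].copy()
C=np.r_[boxpts(-15,55,-35,35,104,104)[::2],boxpts(-63,-15,-7,7,104,104)[::2]]
m=red(p,(320,120),0)
for th in (0,.05,.1,.15,.2,.3): print(th,round((m&mask(p,q,th)).sum()/(m|mask(p,q,th)).sum(),3), proj(p,W(q,hinge(C,th)))[[4,5]].round(1).tolist())
s=ctrl.snapshot('scene'); ms=red(s,(222,220))
for th in (0,.05,.1,.15,.2,.3): k=mask(s,q,th);print(th,round((ms&k).sum()/(ms|k).sum(),3))
for u in proj(p,W(q,C)): cv2.circle(im,tuple(int(v) for v in u.round()),1,(0,255,255),-1)
save('w5',np.hstack([cv2.resize(im[0:200,200:440],(480,400)),cv2.resize(s['color'][165:285,160:280],(300,400))]))"
```

```text
clk 18.03 box-mm [-129.    -0.4  284.7] rpy [-179.98   -0.3   -14.34] F [1.5 0.7 1.5] open 0.0613 gf 0.0
0 0.817 [[329.2, 120.2], [312.7, 120.2]]
0.05 0.819 [[329.4, 117.5], [312.5, 117.5]]
0.1 0.826 [[329.7, 114.4], [312.3, 114.3]]
0.15 0.827 [[329.9, 110.7], [312.0, 110.7]]
0.2 0.826 [[330.1, 106.4], [311.8, 106.4]]
0.3 0.786 [[330.6, 96.1], [311.3, 96.1]]
0 0.769
0.05 0.791
0.1 0.797
0.15 0.785
0.2 0.773
0.3 0.717
```

View pics/w5.png

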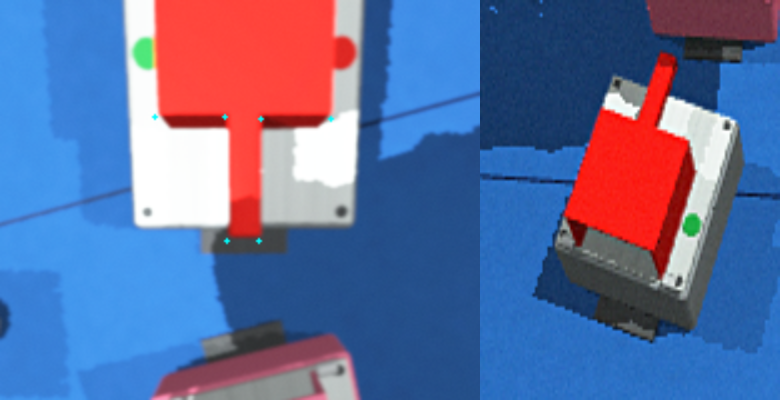

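The cover looks shut in both views: tab end at (245,236), the model a px or two off, as it was at the start. I'll compare against the initial scene picture directly.

```bash
python3 -c "
from h import *
a={'color':cv2.cvtColor(cv2.imread('pics/scene.png'),cv2.COLOR_BGR2RGB)}
s=ctrl.snapshot('scene'); A=red(a,(222,220));B=red(s,(222,220)); print(A.sum(),B.sum(),(A^B).sum(),np.argwhere(A).min(0),np.argwhere(B).min(0),np.argwhere(A).max(0),np.argwhere(B).max(0))
k=[mask(s,q,t) for t in (0,.02,.05,.1,.15)]; print([(k[0]^x).sum() for x in k])
C=np.array([[-.063,0,.104],[-.015,.035,.104],[-.015,-.035,.104]])
for t in (0,.05,.1,.15): print(proj(s,W(q,hinge(C,t))).round(1).tolist())
"
```

```text
1722 1722 34 [181 194] [181 194] [247 245] [247 245]
[np.int64(0), np.int64(39), np.int64(77), np.int64(163), np.int64(252)]
[[236.4, 181.4], [244.3, 207.5], [209.7, 197.5]]
[[235.5, 180.9], [243.6, 207.7], [208.9, 197.7]]
[[234.6, 180.6], [242.9, 208.0], [208.0, 198.0]]
[[233.6, 180.4], [242.1, 208.5], [207.1, 198.3]]
```

The cover's silhouette matches the initial shut state to within about 0.02 rad. The robot is clear, so I'm handing in.

```bash
python3 -c "
from plant import ctrl
print(ctrl.close_job())"
```

```text
the job is handed in; nothing more can be done
None
```

I opened the red cover, flipped the toggle to its stop on the green side and closed the cover to within about 0.02 rad of its starting position. I never touched the yellow box and handed the job in at about 18 s; no verdict came back.

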